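# Find the spacer that takes up the gap in a tube block holder

## Robot

A 7-joint arm with a two-finger parallel gripper is mounted at the origin on a cart in front of the work surface, level with it; the furniture and walls round the work are solid. World frame = base frame: x ahead of the robot, y to its left, z up, the work surface at z = 0. Lengths are in mm, angles in rad, forces in N, time in s.
With the tool pointing down it reaches from about 350 to 900 mm from the base axis. Payload 7.2 kg.
Tool frame: the origin (TCP) lies at the very end of the fingers, on their centre line; the grasp point (between the pads) lies 19 mm behind it; z points along the fingers, y is the line along which they close (so a half turn about z gives the same grasp; the last joint's range is limited). The gripper opens to 85 mm and grips with 20 to 120 N. Pads are 22 mm wide; open, the fingers measure 114 mm over their backs; the gripper's body (76 mm by 85 mm) begins 54 mm behind the grasp point. The pads swing forward as they close: fully open they stand 13 mm farther back than shut.
Start: joints at [1.249, 0.411, -0.013, 1.596, 0.006, 1.134, -0.082], TCP at [156.915, -604.985, 231.297] pointing down, gripper open.
Joint ranges: [-2.95, 2.95], [-0.29, 1.99], [-1.47, 1.44], [0.14, 2.54], [-1.03, 4.17], [0.13, 1.85], [-2.86, 2.86]. Speed limits (rad/s): [2.39, 2.39, 3.01, 3.01, 3.14, 3.14, 3.14].

## Interface

Orientations are given as a rotation vector (axis times angle).
In Python, from rig import robot, viewer gives the robot as it stands.
- The arm moves only by the shell command python3 -m handwheel 'ROWS' [FORCE]. ROWS is JSON, one flat list of numbers, 5 for each row, row after row: the gripper's target within -1 to 1 (shut at 1, half-way at 0, fully open at -1), then the shift along the tool's x, y, z in cm, then the turn about the tool's z in degrees. In form: [jaw, tx, ty, tz, spin, jaw, tx, ty, tz, spin, ...]. A call has 1 to 5 rows; each row is the pose to reach, as a shift and turn from the pose commanded when the call began, along the tool's axes at that moment; what a row does not reach only later rows make up. A row lasts 1/10 s, in which the tool goes at most 50 mm and 8.59 degrees, less where a joint would pass 70% of its speed; a pose out of reach is approached as far as the arm can. A call with a gripper value outside its range is refused whole. The fingers move at their own pace and stop on an object; FORCE is the grip in N (left out, the last holds). Time passes only in rows, so rows that repeat a pose let the fingers close. It gives the time, the measured TCP pose, the force, the opening and the grip force at its end, in the units of the state.
- robot.get_state(): the state, without advancing time (a new reading comes with each control period).
- viewer.read_camera(name): name is "scene" or "top" or "wrist"; returns the picture (384x512x3 uint8, red, green, blue); there is no depth.
- viewer.camera_params(name): a dict with "K" (3x3 intrinsics, pixels), "pose" (4x4, takes a point from camera to world coordinates); the wrist camera has in their place "tool_from_camera" (4x4, takes a point from camera to tool coordinates, whose origin is the TCP and whose axes are the flange's). Camera axes: x right, y down, z forward; pixel columns grow to the right and rows downward; lengths in mm; the calibration is good to about 2 mm. A picture is of the moment at which its call begins: read the wrist's pose just before it. camera_params takes no time and is no camera call.
- robot.close_job(): hands the job in; it is judged then, once.
The state is a dict: "time": time; "qpos": joint angles; "qvel": joint speeds; "effort": joint torques, N m; "position": TCP position; "tool_rot": TCP orientation; "force": force on the tool from outside, world axes, zero at the start; "wrist_torque": the same for the moment, N m; "gripper_width": finger opening in mm; "grasp_force": force on a finger pad.
Only numpy, scipy, OpenCV 4.12 (cv2) and the standard library are available. Lean on these libraries where they do the work, as an engineer would, in place of code of your own. Each camera call takes 0.05 s, during which the arm holds its last target. There are 200 camera calls.

## Task

The aluminium holder carries a tube block that leaves a gap in front of its sprung end plate. Find out which of the three spacers takes up that gap (try them by feel), and set it down fully on the holder's floor so that, once you let go, it is held and the plate's pointer rests between the two index lines (too thin a spacer leaves the plate at its rest stop, too thick a one does not go in). Leave the other two spacers standing upright on the worktop outside the holder and knock nothing over.

Things in the scene. Friction and masses are not known exactly. Their poses are not given: they have to be found in the camera images.
- holder: fixed aluminium holder: open-topped channel, 102 mm wide (its x), along its y (robot's left; turned up to 15 degrees). Origin on the worktop, mid-channel, below the sprung plate's inner face at rest; z up. Floor 8 mm above the worktop; guide walls 6 mm thick reach to 38 mm. An end wall with a fixed tube block is at +y, the sprung plate at -y. Two black index lines on the front (-x) wall
- gap_floor (a point): point on the holder's floor below the plate's inner face at rest (y = 0 of the holder), mid-channel. The gap runs from here along +y to the face of the tube block (aluminium with bores, 64 mm high, 88 mm in x) in the holder: at y = +28, +35 or +42 mm, not told. Two more tube blocks are parked behind the holder, not needed. A spacer goes in from above, width along y, either way round
- plate_face (a point): point on the upright inner face of the sprung steel plate (92 mm long), mid-length, 40 mm above the worktop; moves with the plate. From this height up the face flares back 12 mm to the flare's top 66 mm above the worktop: a spacer lowered onto the flare wedges the plate back and drops in beside the tube block
- plate (a joint): plate travel away from the tube block (holder's -y), m: 0 at rest stop (start), 0.010 at rear stop; spring 2.4 N at rest, +0.2 N per mm, able to push a released spacer along the floor to the tube block. The right spacer is 5 mm wider than the gap at rest: plate ends at 0.005; index lines at 0.0025 and 0.0075. The next wider one cannot go in; a narrower one leaves it at 0
- spacer_33: spacer 33; white plastic spacer: a body 90 mm long (its x), 33 mm wide (its y) and 60 mm high, with a grip tab 50 mm (x) by 20 mm (y) centred on top, from 60 to 100 mm above the underside. About 0.12 kg. Origin: centre of the underside, z up. It stands loose on the worktop, left or right of the holder
- spacer_40: spacer 40; white plastic spacer: a body 90 mm long (its x), 40 mm wide (its y) and 60 mm high, with a grip tab 50 mm (x) by 20 mm (y) centred on top, from 60 to 100 mm above the underside. About 0.12 kg. Origin: centre of the underside, z up. It stands loose on the worktop, left or right of the holder
- spacer_47: spacer 47; white plastic spacer: a body 90 mm long (its x), 47 mm wide (its y) and 60 mm high, with a grip tab 50 mm (x) by 20 mm (y) centred on top, from 60 to 100 mm above the underside. About 0.12 kg. Origin: centre of the underside, z up. It stands loose on the worktop, left or right of the holder
- spray_bottle: white plastic dropper bottle, 47 mm across, 137 mm high; loose bystander, origin at the centre of its underside. Must not be knocked over
- weigh_bottle: low clear glass bottle with knobbed lid, 42 mm across, 58 mm high; loose bystander, origin at the centre of its underside. Must not be knocked over
- media_bottle: round bottle with orange screw cap, 71 mm across, 156 mm high; loose bystander, origin at the centre of its underside. Must not be knocked over
Things that resemble listed ones, but are neither listed nor needed, are in the scene too. What is shaped like the spacer_40 but yellow is not meant. Leave any red look-alike of the spacer_47 alone.

How it is judged:
By the outcome, as a careful person would: the job done as asked, in the order asked, and still so for the second after the job is handed in, with the robot touching nothing.
It also fails if it takes over 72 s, if anything falls off the work surface, if the arm or the gripper's body presses on something with over 40 N, if the wrist force passes 120 N, or if a joint passes its speed limit or range.

## Working session

There is one attempt and no reset: what is moved stays moved. The work goes in short steps, Python scripts to look and compute and a shell command to move; the robot and the scene stay as the last step left them, time stands still between calls to the robot, and variables do not carry over. Pictures are saved under pics/ and viewed, at most 11 in all, crops included, and the job is handed in when it is done.

```bash
mkdir -p pics; ls; python3 - <<'E'
from rig import robot, viewer
import cv2, numpy as np
s=robot.get_state(); print(s)
a=viewer.read_camera("top"); b=viewer.read_camera("scene")
cv2.imwrite("pics/top0.png",a[:,:,::-1]); cv2.imwrite("pics/scene0.png",b[:,:,::-1])
np.set_printoptions(suppress=True,precision=4)
for n in("top","scene","wrist"): print(n,viewer.camera_params(n))
E
```

```text
pics
{'time': 0.0, 'qpos': array([ 1.24878362,  0.41190201, -0.012728  ,  1.59707987,  0.00560439,
        1.13432163, -0.08221633]), 'qvel': array([-0.00124875,  0.0012883 , -0.00026035, -0.00169997,  0.00083417,
        0.0022492 , -0.00020746]), 'effort': array([ 1.35540362e-03, -6.00621128e+01,  6.83033131e-01, -2.99416387e+01,
        1.39562154e-02,  1.07985857e-02,  6.47630873e-05]), 'position': array([ 156.76916714, -604.47865358,  230.43703008]), 'tool_rot': array([-3.11469393e+00, -3.97449783e-01,  5.14360682e-04]), 'force': array([ 0.42209775, -0.29146136,  0.01555045]), 'wrist_torque': array([ 0.01193662, -0.00810417,  0.02348667]), 'grasp_force': 0.0, 'gripper_width': 85.69828772843823}
top {'K': array([[372.7384,   0.    , 262.1418],
       [  0.    , 372.7384, 185.7923],
       [  0.    ,   0.    ,   1.    ]]), 'pose': array([[  -0.0172,   -0.9959,    0.0887,  453.8415],
       [  -0.9998,    0.0168,   -0.0061,   -4.4342],
       [   0.0045,   -0.0888,   -0.996 , 1229.1643],
       [   0.    ,    0.    ,    0.    ,    1.    ]])}
scene {'K': array([[350.3835,   0.    , 259.7584],
       [  0.    , 350.3835, 192.044 ],
       [  0.    ,   0.    ,   1.    ]]), 'pose': array([[  -0.8965,   -0.2474,    0.3677,   41.5162],
       [  -0.4431,    0.5001,   -0.744 , 1019.5797],
       [   0.0002,   -0.8299,   -0.558 ,  838.2069],
       [   0.    ,    0.    ,    0.    ,    1.    ]])}
wrist {'K': array([[309.4751,   0.    , 253.0359],
       [  0.    , 309.4751, 186.2283],
       [  0.    ,   0.    ,   1.    ]]), 'tool_from_camera': array([[   0.0002,   -0.9588,   -0.284 ,   70.5276],
       [   1.    ,    0.0003,   -0.0005,   -0.6712],
       [   0.0005,   -0.284 ,    0.9588, -143.406 ],
       [   0.    ,    0.    ,    0.    ,    1.    ]])}
```

View pics/top0.png

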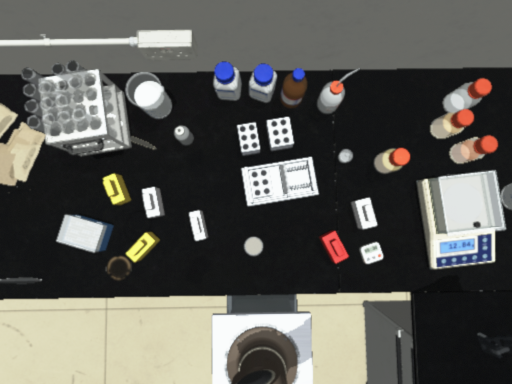

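View pics/scene0.png

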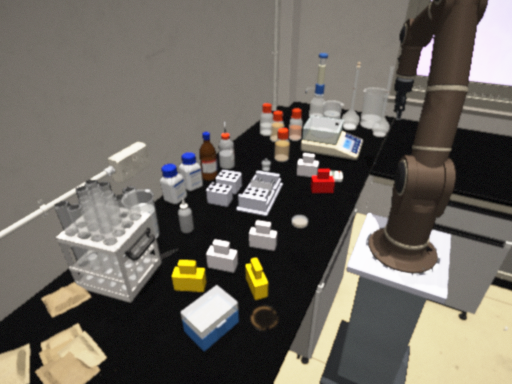

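Top view: white spacers at about (152,202), (198,225) and (365,213). The yellow pair (116,189) and (141,246) and the red one (335,246) are look-alikes. The holder is at (280,181), with its tube block on the left (+y) and the plate on the right.

```bash
cat > h.py <<'E'
import numpy as np, cv2
from scipy.spatial.transform import Rotation as R
from rig import robot, viewer
np.set_printoptions(suppress=True,precision=1)
def T_tool(s):
    T=np.eye(4); T[:3,:3]=R.from_rotvec(s["tool_rot"]).as_matrix(); T[:3,3]=s["position"]; return T
def cam(name,s=None):
    p=viewer.camera_params(name)
    return p["K"],(T_tool(s)@p["tool_from_camera"] if name=="wrist" else p["pose"])
def ray(K,P,uv,z):
    uv=np.atleast_2d(uv).astype(float)
    d=np.c_[uv,np.ones(len(uv))]@np.linalg.inv(K).T@P[:3,:3].T
    t=(z-P[2,3])/d[:,2]; return P[:3,3]+d*t[:,None]
def proj(K,P,X):
    X=np.atleast_2d(X); c=(X-P[:3,3])@P[:3,:3]; u=c@K.T; return u[:,:2]/u[:,2:]
E
python3 - <<'E'
from h import *
a=cv2.imread("pics/top0.png"); K,P=cam("top")
g=cv2.cvtColor(a,cv2.COLOR_BGR2GRAY); hsv=cv2.cvtColor(a,cv2.COLOR_BGR2HSV)
m=((hsv[...,2]>90)&(hsv[...,1]<60)).astype(np.uint8)
for (u,v) in [(152,202),(198,225),(365,213),(281,181)]:
    n,l,st,ce=cv2.connectedComponentsWithStats(m)
    w=l[v-4:v+5,u-4:u+5]; k=np.bincount(w[w>0]).argmax()
    c=np.argwhere(l==k)[:,::-1].astype(np.float32)
    r=cv2.minAreaRect(c); X=ray(K,P,cv2.boxPoints(r),60)
    e=X[1]-X[0],X[2]-X[1]
    print((u,v),r,len(c),X.mean(0),[ (np.linalg.norm(q[:2]).round(1),np.degrees(np.arctan2(q[1],q[0])).round(1)) for q in e])
big=cv2.resize(a[150:260,120:400],None,fx=2.8,fy=2.8,interpolation=cv2.INTER_CUBIC); cv2.imwrite("pics/crop.png",big); print(big.shape)
E
```

```text
(152, 202) ((152.01922607421875, 201.5961456298828), (30.201885223388672, 17.846569061279297), 78.69007110595703) 523 [514.2 334.3  60. ] [(np.float64(55.8), np.float64(-79.5)), (np.float64(95.2), np.float64(-168.4))]
(198, 225) ((197.4381866455078, 224.8988494873047), (30.13117790222168, 13.491571426391602), 77.00537872314453) 399 [439.1 192.3  60. ] [(np.float64(42.0), np.float64(-78.0)), (np.float64(93.8), np.float64(-167.2))]
(365, 213) ((364.4192199707031, 213.203857421875), (30.258499145507812, 19.119863510131836), 74.74488067626953) 568 [ 466.5 -330.4   60. ] [(np.float64(60.5), np.float64(-75.8)), (np.float64(94.1), np.float64(-167.1))]
(281, 181) ((279.4999694824219, 180.5), (39.94894790649414, 72.8287353515625), 80.53767395019531) 2809 [574.1 -66.7  60. ] [(np.float64(231.0), np.float64(-81.4)), (np.float64(126.8), np.float64(-172.3))]
(308, 784, 3)
```

View pics/crop.png

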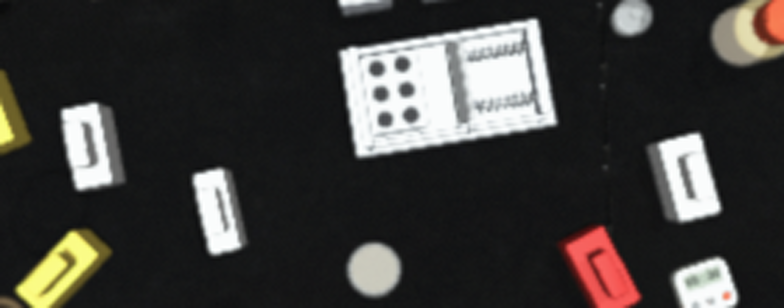

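The crop shows the narrowest white spacer at (198,225) in the full picture, which is the 33. The middle one at (152,202) is the 40, and the widest at (365,213) is the 47. The yellow and red ones are the look-alikes. Next I move over the holder to look into the gap.

```bash
M="python3 -m handwheel"
$M '[-1,18.8,-13.5,0,0,-1,18.8,-13.5,0,0,-1,18.8,-13.5,0,0,-1,18.8,-13.5,0,0,-1,18.8,-13.5,0,0]' 
$M '[-1,18.8,-13.5,0,0,-1,18.8,-13.5,0,0,-1,18.8,-13.5,0,0,-1,18.8,-13.5,0,0,-1,18.8,-13.5,0,0]' 
$M '[-1,18.8,-13.5,0,0,-1,18.8,-13.5,0,3,-1,18.8,-13.5,0,6,-1,18.8,-13.5,0,6,-1,18.8,-13.5,0,6]'
python3 - <<'E'
from h import *
s=robot.get_state(); a=viewer.read_camera("wrist")
cv2.imwrite("pics/w1.png",a[:,:,::-1]); np.savez("w1.npz",T=T_tool(s)); print(s["time"],s["position"],s["tool_rot"],s["force"])
E
```

```text
time: 0.6
position: [307.4, -423.6, 231.1]
tool_rot: [-3.115, -0.403, -0.001]
force: [0.2, -0.8, 0.6]
gripper_width: 85.4
grasp_force: 0.0
time: 1.1
position: [455.1, -245.4, 231.2]
tool_rot: [-3.115, -0.403, -0.001]
force: [1.0, -0.4, -0.1]
gripper_width: 85.5
grasp_force: 0.0
time: 1.6
position: [602.7, -67.1, 230.9]
tool_rot: [-3.131, -0.239, -0.0]
force: [0.1, -0.8, 0.6]
gripper_width: 85.4
grasp_force: 0.0
1.6 [602.7 -67.1 230.9] [-3.1 -0.2 -0. ] [ 0.1 -0.8  0.6]
```

View pics/w1.png

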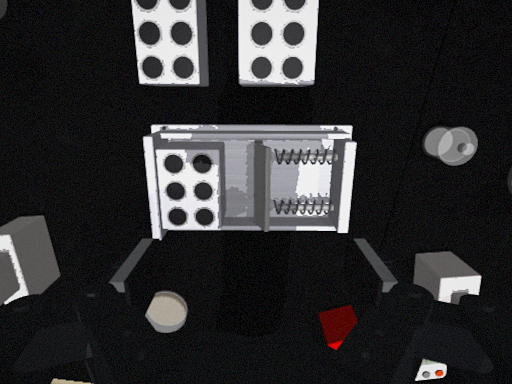

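The wrist view shows the tube block's top edge near column 220 and its face foot near 224. The plate's flare spans columns 253–270, with the springs to its right. I'll measure the gap, the holder's yaw and the side spacer tops.

```bash
python3 - <<'E'
from h import *
T=np.load("w1.npz")["T"]; p=viewer.camera_params("wrist"); K=p["K"]; P=T@p["tool_from_camera"]
a=cv2.imread("pics/w1.png",0)
for v in (165,182,200): print(v, dict(zip(range(206,276,1),a[v-1:v+2,206:276].mean(0).astype(int))))
print("walls", a[175:195,140:170].mean(0).astype(int), a[175:195,330:362].mean(0).astype(int))
# edges of guide walls vertical profile
print("cols", a[115:150,270:300].mean(1).astype(int), a[220:240,270:300].mean(1).astype(int))
big=cv2.resize(cv2.imread("pics/w1.png")[120:240,140:360],None,fx=3.6,fy=3.6,interpolation=cv2.INTER_CUBIC); cv2.imwrite("pics/w1c.png",big)
E
```

```text
165 {206: np.int64(54), 207: np.int64(52), 208: np.int64(48), 209: np.int64(45), 210: np.int64(39), 211: np.int64(128), 212: np.int64(185), 213: np.int64(181), 214: np.int64(205), 215: np.int64(230), 216: np.int64(218), 217: np.int64(201), 218: np.int64(181), 219: np.int64(121), 220: np.int64(84), 221: np.int64(85), 222: np.int64(85), 223: np.int64(84), 224: np.int64(103), 225: np.int64(146), 226: np.int64(164), 227: np.int64(163), 228: np.int64(164), 229: np.int64(164), 230: np.int64(162), 231: np.int64(162), 232: np.int64(162), 233: np.int64(163), 234: np.int64(162), 235: np.int64(163), 236: np.int64(165), 237: np.int64(165), 238: np.int64(163), 239: np.int64(163), 240: np.int64(165), 241: np.int64(164), 242: np.int64(163), 243: np.int64(163), 244: np.int64(164), 245: np.int64(161), 246: np.int64(156), 247: np.int64(142), 248: np.int64(129), 249: np.int64(131), 250: np.int64(130), 251: np.int64(129), 252: np.int64(133), 253: np.int64(112), 254: np.int64(83), 255: np.int64(79), 256: np.int64(81), 257: np.int64(78), 258: np.int64(82), 259: np.int64(78), 260: np.int64(79), 261: np.int
[... 2851 characters left out ...]
int64(98), 266: np.int64(117), 267: np.int64(115), 268: np.int64(108), 269: np.int64(109), 270: np.int64(114), 271: np.int64(128), 272: np.int64(131), 273: np.int64(106), 274: np.int64(77), 275: np.int64(114)}
walls [ 15  14  16  14  16  10  35 127 216 239 238 237 238 238 236 212 152  93
 133 211 237 237 236 235 226 209 188 147 131 122] [131  75  75  78  79  78  79  80  80  78  83 133 206 237 239 238 238 238
 238 239 240 223 137  36  12  14  17  13  14  14  14  15]
cols [  9   8   7   9   8   9   7   6   4  49 121 167 172 172 180 164  85  88
 110 168 175 164 157 134 115 151 171 170 173 168 166 169 169 164 147] [ 91  91  93  93  91 103 149 176 171 159  99   3   8  10  11  11  11  12
  10  12]
```

View pics/w1c.png

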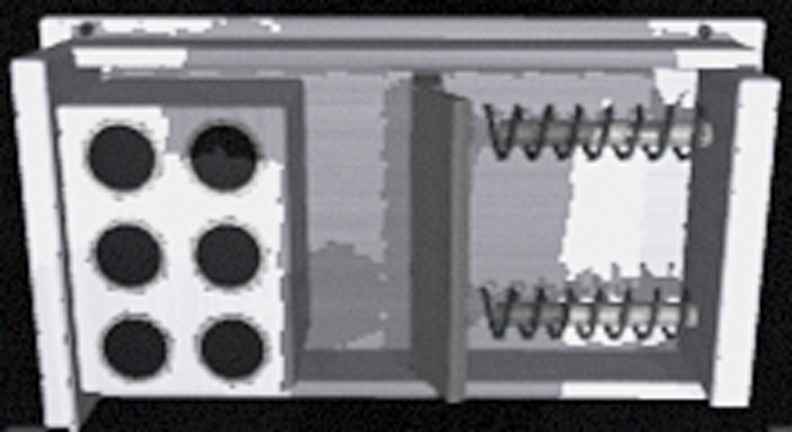

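```bash
cat >> h.py <<'E'
def rows(s,d,dyaw=0):
    "world shift (mm), yaw change (deg) -> cm in tool axes, spin"
    t=T_tool(s)[:3,:3].T@np.asarray(d,float)/10; return t.round(2),-dyaw
E
python3 - <<'E'
from h import *
T=np.load("w1.npz")["T"]; p=viewer.camera_params("wrist"); K=p["K"]; P=T@p["tool_from_camera"]
print("cam",P[:3,3])
# yaw from outer edges of the end-wall tops (z=38) : front right/left corners, and block edge
L=lambda c,z: ray(K,P,[140+c[0]/3.6-.36,120+c[1]/3.6-.36],z)[0]
for n,c,z in [("LWback",(12,60),38),("LWfront",(45,428),38),("RWback",(780,80),38),("RWfront",(748,405),38),("blkTopBack",(290,110),64),("blkTopFront",(280,390),64),("blkFootFr",(300,352),8),("blkFootBk",(305,80),8),("plFootBk",(413,90),8),("plFootFr",(413,350),8),("pl40mid",(413,230),40),("flTopBack",(462,95),66),("flTopFront",(450,400),66)]: print(n,L(c,z))
# spacer tops in the top view
a=cv2.imread("pics/top0.png"); g=cv2.cvtColor(a,cv2.COLOR_BGR2GRAY)
for u,v in [(152,202),(198,225),(365,213)]: print(g[v-2:v+3:2,u-18:u+19])
E
```

```text
cam [672.3 -56.2 374.3]
LWback [611.3  55.7  38. ]
LWfront [491.1  38.5  38. ]
RWback [ 640.6 -173.8   38. ]
RWfront [ 534.8 -189.7   38. ]
blkTopBack [613.9 -30.9  64. ]
blkTopFront [528.6 -38.3  64. ]
blkFootFr [518.3 -40.4   8. ]
blkFootBk [614. -30.   8.]
plFootBk [616.2 -65.6   8. ]
plFootFr [525.1 -79.7   8. ]
pl40mid [577.7 -71.5  40. ]
flTopBack [625.7 -77.8  66. ]
flTopFront [534.1 -89.5  66. ]
[[ 22  20  22  22  21  21  20  22  65 183 246 251 251 251 251 242 181 116
  117 188 244 250 240 171 113 105 104  85  41  21  20  21  21  21  21  20
   20]
 [ 21  21  21  22  21  19  20  20  35 105 213 250 251 251 251 249 225 127
  109 139 220 249 247 218 124 105 104  91  57  27  20  21  20  20  20  20
   20]
 [ 22  20  22  22  20  21  21  20  23  73 195 249 251 251 251 249 228 142
  110 118 181 240 249 234 137 107 105 103  83  36  22  21  22  21  23  22
   21]]
[[ 21  20  20  21  21  21  23  24  23  29  84 201 249 251 251 251 248 223
  133 143 219 239 182 115  90  54  25  22  22  23  25  26  27  25  23  22
   23]
 [ 21  21  21  20  21  23  22  21  20  19  65 183 246 251 251 251 251 245
  205 137 207 246 226 126 101  79  33  22  22  23  24  23  24  23  23  23
   22]
 [ 20  22  20  21  20  22  23  20  20  18  29  94 207 249 251 251 251 250
  232 134 154 226 235 163 111  89  50  25  23  22  23  23  22  22  23  25
   25]]
[[ 19  19  18  18  19  29  66  96 100 103 136 220 250 251 250 232 130 103
  127 194 243 251 251 251 251 241 167  60  22  21  21  21  22  20  22  20
   21]
 [ 21  19  18  19  18  21  44  77  99 101 113 196 247 251 251 243 192 114
  112 179 241 251 251 251 251 249 226 119  39  20  21  23  22  23  21  21
   22]
 [ 21  19  18  19  19  19  29  66  96 101 102 126 213 249 251 250 234 139
  104 122 209 249 251 251 251 251 247 205  76  23  23  22  22  22  22  23
   23]]
```

The gap measures about 37.5 mm with a 2–3 mm bias, so it is most likely 35, which makes spacer 40 the first to try. It is the white spacer at (152,202), not the yellow pair beside it.

```bash
M="python3 -m handwheel"
$M '[-1,-1.3,-20.7,0,0,-1,-1.3,-20.7,0,0,-1,-1.3,-20.7,0,0,-1,-1.3,-20.7,0,0,-1,-1.3,-20.7,0,0]' | head -2
$M '[-1,-1.3,-20.7,3,-3,-1,-1.3,-20.7,3,-3,-1,-1.3,-20.7,3,-3,-1,-1.3,-20.7,3,-3,-1,-1.3,-20.7,3,-3]' 
python3 - <<'E'
from h import *
s=robot.get_state(); a=viewer.read_camera("wrist")
cv2.imwrite("pics/w2.png",a[:,:,::-1]); np.savez("w2.npz",T=T_tool(s)); print(s["time"],s["position"],s["tool_rot"])
E
```

```text
time: 2.15
position: [555.0, 138.9, 231.4]
time: 2.65
position: [510.3, 340.3, 200.2]
tool_rot: [-3.121, -0.328, 0.004]
force: [-1.1, -0.7, -0.5]
gripper_width: 84.9
grasp_force: 0.0
2.65 [510.3 340.3 200.2] [-3.1 -0.3  0. ]
```

View pics/w2.png

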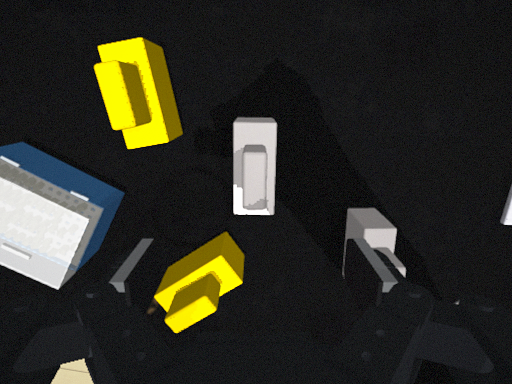

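The white spacer's body is at columns 233–277, rows 118–214, with its tab at columns 243–267, rows 150–208. The yellow look-alikes are at (140,95) and (200,280). I'll check its sizes and compute the shift.

```bash
python3 - <<'E'
from h import *
T=np.load("w2.npz")["T"]; p=viewer.camera_params("wrist"); K=p["K"]; P=T@p["tool_from_camera"]
a=cv2.imread("pics/w2.png",0)
print(a[205:213,225:285].mean(0).astype(int)); print(a[150:160,225:285].mean(0).astype(int)); print(a[112:222,236:241].mean(1).astype(int)); print(a[138:216,252:258].mean(1).astype(int))
E
```

```text
[ 21  17  18  14  20  14  14   3 187 253 254 253 253 253 253 253 253 244
 211 211 214 210 203 198 195 197 196 196 195 196 198 200 199 198 198 198
 199 199 201 201 203 206 197 207 207 206 208 207 170  93  13  21  21  22
  20  21  22  24  20  21]
[ 14  12  14  15  17  15  13  15 121 179 179 175 173 171 171 172 167 152
 150 167 180 189 187 187 187 188 188 187 187 187 186 188 187 188 187 188
 187 188 187 179 169 168 194 216 214 214 214 214 216 209 160  65   6  12
  15  13  11  14  15  15]
[ 14  15  10  15  27  72 114 120 121 134 181 207 217 216 215 214 214 214
 215 214 215 213 213 213 213 214 213 214 213 214 214 213 213 212 213 212
 210 205 180 171 171 172 173 172 171 171 173 171 171 170 172 172 171 171
 171 171 171 171 172 171 170 169 170 170 170 170 171 170 169 170 171 169
 174 184 179 226 255 254 253 253 253 253 253 253 253 253 253 253 253 253
 253 253 253 253 253 253 253 253 253 252 254 255 187   6  22  20  16  21
  20  19]
[214 216 215 216 214 212 175 116 118 122 122 122 121 128 165 196 202 210
 212 212 213 212 212 211 212 212 212 212 212 211 211 211 212 212 210 211
 211 211 212 210 211 210 209 210 210 210 210 209 210 209 209 208 208 208
 208 209 208 208 208 208 207 209 205 197 194 181 172 165 166 165 153 175
 246 254 253 255 243   1]
```

```bash
python3 - <<'E'
from h import *
T=np.load("w2.npz")["T"]; p=viewer.camera_params("wrist"); K=p["K"]; P=T@p["tool_from_camera"]; print(P[:3,3])
c=ray(K,P,[(232.9,213.7),(273.4,213.7),(277,121.7),(233.2,121.7)],60)
t=ray(K,P,[(243,208),(267,208),(267,151.7),(243.5,151.7)],100)
for q in (c,t):
    e=[q[1]-q[0],q[2]-q[1],q[3]-q[2],q[0]-q[3]]
    print(q.mean(0),[(np.hypot(*v[:2]).round(1),np.degrees(np.arctan2(v[1],v[0])).round(1)) for v in e])
s=robot.get_state(); d=(c.mean(0)+t.mean(0))/2-s["position"]; d[2]=66-s["position"][2]; print(d,rows(s,d))
E
```

```text
[579.5 355.2 343.4]
[512.5 341.   60. ] [(np.float64(39.8), np.float64(-77.9)), (np.float64(88.7), np.float64(11.0)), (np.float64(39.4), np.float64(102.0)), (np.float64(88.8), np.float64(-169.2))]
[513.2 340.3 100. ] [(np.float64(20.1), np.float64(-77.9)), (np.float64(47.7), np.float64(12.7)), (np.float64(18.7), np.float64(102.0)), (np.float64(47.7), np.float64(-169.0))]
[   1.8    1.6 -134.2] (array([ 0.2, -0.1, 13.4]), 0)
```

```bash
M="python3 -m handwheel"
$M '[-1,0.2,-0.1,4.5,0.5,-1,0.2,-0.1,9,0.5,-1,0.2,-0.1,12,0.5,-1,0.2,-0.1,13.4,0.5,-1,0.2,-0.1,13.4,0.5]' 40
$M '[1,0,0,0,0,1,0,0,0,0,1,0,0,0,0,1,0,0,0,0,1,0,0,0,0]' 40
$M '[1,0,0,0,0,1,0,0,0,0,1,0,0,-1,0,1,0,0,-3,0,1,0,0,-5,0]'
```

```text
time: 3.2
position: [515.5, 333.4, 65.5]
tool_rot: [3.125, 0.3, -0.005]
force: [0.1, 0.1, 0.6]
gripper_width: 85.3
grasp_force: 0.0
time: 3.7
position: [515.9, 335.7, 67.9]
tool_rot: [-3.127, -0.302, -0.001]
force: [0.5, -0.7, -1.6]
gripper_width: 19.3
grasp_force: 46.2
time: 4.2
position: [515.4, 335.3, 117.8]
tool_rot: [3.126, 0.302, -0.002]
force: [1.0, 0.4, -1.3]
gripper_width: 19.6
grasp_force: 46.2
```

```bash
M="python3 -m handwheel"
$M '[1,0,0,-5.5,0,1,-0.2,5,-5.5,0,1,-0.4,10,-5.5,0,1,-0.6,15,-5.5,0,1,-0.8,20,-5.5,0]' | head -2
$M '[1,-0.2,5,0,0,1,-0.4,10,0,1,1,-0.6,15,0,2,1,-0.7,19.7,0,2.7,1,-0.7,19.7,0,2.7]'|head -3
$M '[1,0,0,0,0,1,0,0,0,0]'
python3 - <<'E'
from h import *
s=robot.get_state(); a=viewer.read_camera("wrist"); b=viewer.read_camera("top")
cv2.imwrite("pics/w3.png",a[:,:,::-1]);cv2.imwrite("pics/top3.png",b[:,:,::-1]); np.savez("w3.npz",T=T_tool(s)); print(s["time"],s["position"],s["tool_rot"])
E
```

```text
time: 4.7
position: [546.1, 136.3, 173.0]
time: 5.2
position: [577.2, -65.9, 172.3]
tool_rot: [3.13, 0.211, -0.001]
time: 5.4
position: [576.8, -55.1, 172.5]
tool_rot: [-3.132, -0.231, -0.0]
force: [-0.4, 0.5, -1.5]
gripper_width: 19.5
grasp_force: 46.2
5.4 [576.8 -55.1 172.5] [-3.1 -0.2 -0. ]
```

View pics/w3.png

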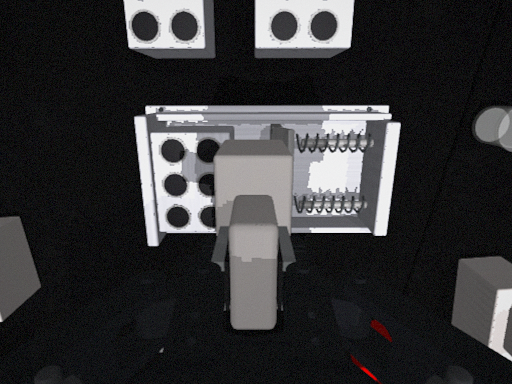

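```bash
python3 - <<'E'
from h import *
T=np.load("w3.npz")["T"]; p=viewer.camera_params("wrist"); K=p["K"]; P=T@p["tool_from_camera"]
im=cv2.imread("pics/w3.png")
cv2.imwrite("pics/w3c.png",cv2.resize(im[95:245,130:405],None,fx=2.9,fy=2.9,interpolation=cv2.INTER_CUBIC)[:600,:800])
s=robot.get_state(); print(s["time"],s["position"],P[:3,3])
# predicted pixels of gripped spacer (underside TCP-67), in tool frame, for check
S=np.array([[x,y,z] for z in (67,7) for x,y in ((43,-20),(43,20),(-47,-20),(-47,20))],float); S=S@T[:3,:3].T+T[:3,3]
print(proj(K,P,S).round(1).tolist())
E
```

```text
5.5 [576.9 -54.6 172.5] [646.5 -44.4 315.9]
[[224.4, 136.8], [283.5, 136.9], [227.5, 255.8], [280.1, 255.8], [213.5, 152.8], [294.9, 152.9], [219.1, 308.0], [288.9, 308.1]]
```

View pics/w3c.png

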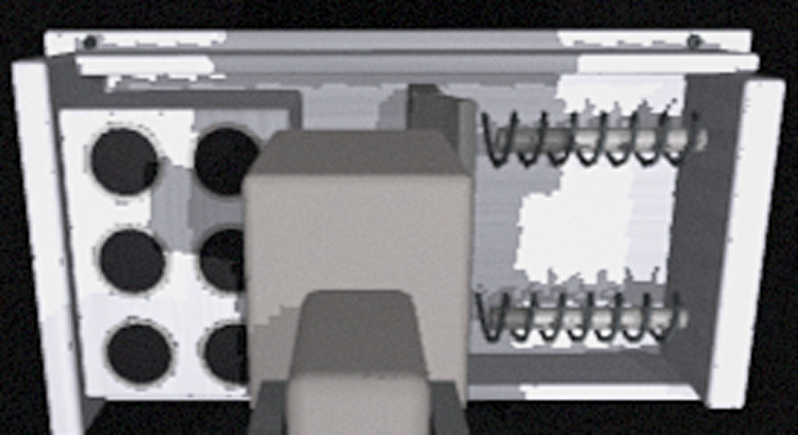

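```bash
python3 - <<'E'
from h import *
T=np.load("w3.npz")["T"]; p=viewer.camera_params("wrist"); K=p["K"]; P=T@p["tool_from_camera"]
a=cv2.imread("pics/w3.png",0)
for v in (128,132,136): print(v,a[v,222:302])
f=lambda c,z: (ray(K,P,[130+c[0]/2.9-.3,95+c[1]/2.9-.3],z)[0]-T[:3,3])@T[:3,:3]  # tool coords
for n,c,z in [("blkTop",(292,112),64),("blkFoot",(301,90),8),("plFoot",(409,88),8),("pl40",(411,88),40),("flTopIn",(460,97),66),("flTopOut",(475,100),66),
 ("RWb",(783,80),38),("RWf",(745,405),38),("backwall in top L",(75,72),38),("wallR",(757,70),38),("blkFrontL",(88,395),64),("blkBackL",(62,112),64)]: print(n,f(c,z))
E
```

```text
128 [ 94  93  94  92  91  90  92  96  97  92  86  99 137 168 163 165 166 164
 164 167 166 165 163 164 163 163 162 166 162 165 165 163 160 162 167 165
 165 165 168 168 169 151 125 129 130 131 132 124  95  63  78  78  81  78
  79  84  81  78  73  71  74  65  76  80 109 128 143 157 158 152 159 167
 169 170 170 168 168 169 168 172]
132 [117 115 117 115 116 113 108  95  88  84  87  82 132 168 169 165 167 165
 166 168 168 165 167 167 165 167 166 167 165 167 171 164 165 166 164 166
 169 169 153 130 129 132 129 131 129 130 135 118  76  57  70  84  82  77
  81  81  82  81  79  81  78  77  76  75  72  71 102 125 114 116 112 109
 125 158 168 167 171 170 169 170]
136 [171 172 175 171 171 173 156 123  86  84  88  78 134 174 170 176 173 173
 172 170 173 170 173 172 172 173 171 173 171 172 175 172 171 174 175 175
 172 170 152 136 136 138 138 138 136 137 137 121  80  68  81  77  80  79
  74  79  80  80  75  80  80  72  74  76  77  79 101 123 118 115 109 108
 148 149  64  31 102 151 166 170]
blkTop [ 40.4 -18.9 108.5]
blkFoot [ 41.1 -19.8 164.5]
plFoot [ 41.8  16.7 164.5]
pl40 [ 44.8  15.5 132.5]
flTopIn [ 44.8  27.5 106.5]
flTopOut [ 43.9  31.7 106.5]
RWb [ 47.  128.7 134.4]
RWf [-61.  130.4 134.4]
backwall in top L [ 49.3 -86.5 134.6]
wallR [ 50.  120.4 134.4]
blkFrontL [-45.6 -83.1 108.6]
blkBackL [ 40.4 -83.  108.6]
```

The view settled: in tool axes the block face is at y ≈ −19.7 and the plate at +15.5, so the gap is about 35. The spacer spans ±20. I shift +1.3 mm along tool y and lower it, watching the force.

```bash
M="python3 -m handwheel"
$M '[1,0,0.13,1.5,0,1,0,0.13,3,0,1,0,0.13,4,0,1,0,0.13,4.5,0,1,0,0.13,5,0]' 60
$M '[1,0,0,0.4,0,1,0,0,0.8,0,1,0,0,1.2,0,1,0,0,1.6,0,1,0,0,2,0]'
$M '[1,0,0,0.3,0,1,0,0,0.6,0,1,0,0,0.9,0,1,0,0,1.2,0,1,0,0,1.2,0]'
```

```text
time: 6.0
position: [577.0, -57.7, 121.4]
tool_rot: [-3.133, -0.229, 0.001]
force: [-0.1, 0.9, 0.2]
gripper_width: 19.0
grasp_force: 61.8
time: 6.5
position: [577.2, -57.4, 102.1]
tool_rot: [-3.133, -0.229, -0.0]
force: [0.2, 3.3, -0.3]
gripper_width: 19.3
grasp_force: 61.9
time: 7.0
position: [577.0, -57.8, 89.7]
tool_rot: [-3.133, -0.229, 0.001]
force: [0.2, 3.9, -2.7]
gripper_width: 19.2
grasp_force: 61.5
```

The force along +y has risen to 3.9 N, so the plate is being wedged back. Continuing down.

```bash
M="python3 -m handwheel"
$M '[1,0,0,0.3,0,1,0,0,0.6,0,1,0,0,0.9,0,1,0,0,1.1,0,1,0,0,1.1,0]'
$M '[1,0,0,0.1,0,1,0,0,0.2,0,1,0,0,0.3,0,1,0,0,0.4,0,1,0,0,0.4,0]'
python3 - <<'E'
from h import *
s=robot.get_state(); print(s["force"],s["position"])
for n in ("wrist","scene"): cv2.imwrite(f"pics/{n}4.png",viewer.read_camera(n)[:,:,::-1])
E
```

```text
time: 7.5
position: [577.1, -57.8, 78.9]
tool_rot: [-3.133, -0.229, 0.0]
force: [-0.5, 4.5, -2.0]
gripper_width: 19.2
grasp_force: 61.6
time: 8.0
position: [577.2, -57.8, 75.7]
tool_rot: [3.133, 0.228, 0.0]
force: [-2.5, 3.6, 3.5]
gripper_width: 19.1
grasp_force: 62.4
[-2.5  3.6  3.5] [577.2 -57.8  75.7]
```

View pics/wrist4.png

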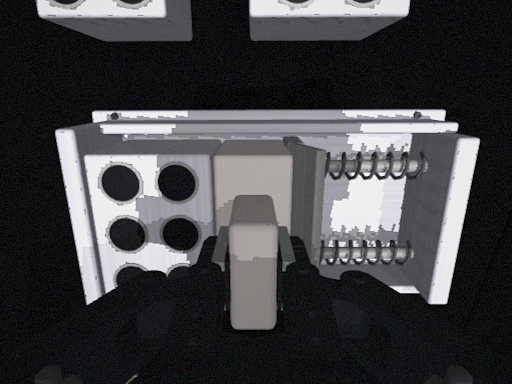

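The spacer stopped at TCP z 75.7 with a few newtons of upward force, which matches the floor height. The plate is pushed back and the force along y is 3.6 N, which matches a plate travel of about 5 mm. I release, lift and check.

```bash
M="python3 -m handwheel"
$M '[1,0,0,-0.05,0,-1,0,0,-0.05,0,-1,0,0,-0.05,0,-1,0,0,-0.05,0,-1,0,0,-0.05,0]'
$M '[-1,0,0,-1,0,-1,0,0,-3,0,-1,0,0,-7,0,-1,0,0,-12,0,-1,0,0,-15,0]' 
$M '[-1,0,0,0,0,-1,0,0,0,0,-1,0,0,0,0]' 
python3 - <<'E'
from h import *
s=robot.get_state(); a=viewer.read_camera("wrist"); b=viewer.read_camera("scene"); t=viewer.read_camera("top")
np.savez("w5.npz",T=T_tool(s)); print(s["time"],s["position"],s["force"])
for n,i in (("w5",a),("sc5",b),("top5",t)): cv2.imwrite(f"pics/{n}.png",i[:,:,::-1])
r=cv2.resize(a[90:270,110:400],None,fx=2.75,fy=2.75,interpolation=cv2.INTER_CUBIC)
cv2.imwrite("pics/w5c.png",r[:600,:800,::-1])
E
```

```text
time: 8.6
position: [577.2, -58.4, 75.7]
tool_rot: [3.133, 0.228, -0.0]
force: [0.7, -0.2, 0.8]
gripper_width: 75.8
grasp_force: 0.0
time: 9.1
position: [578.2, -57.7, 230.3]
tool_rot: [3.133, 0.229, 0.007]
force: [0.7, 0.3, -1.2]
gripper_width: 85.4
grasp_force: 0.0
time: 9.4
position: [576.4, -57.9, 225.0]
tool_rot: [-3.133, -0.228, 0.003]
force: [-0.8, -0.6, 0.3]
gripper_width: 85.5
grasp_force: 0.0
9.4 [576.4 -57.9 225. ] [-0.8 -0.6  0.3]
```

View pics/w5c.png

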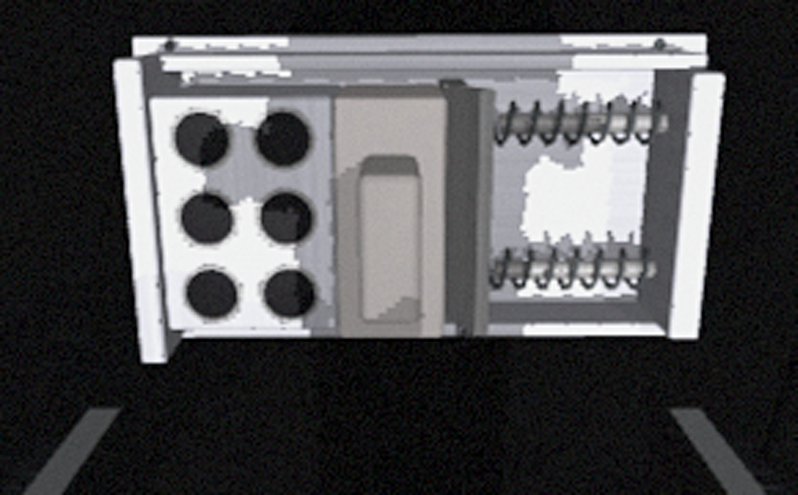

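The crop shows the spacer against the tube block at (335–443, 85–335). The plate is against its other side, and nothing is tilted. A numeric check of width, plate travel and the rest of the scene follows.

```bash
python3 - <<'E'
from h import *
T=np.load("w5.npz")["T"]; p=viewer.camera_params("wrist"); K=p["K"]; P=T@p["tool_from_camera"]
f=lambda c,z: (ray(K,P,[110+c[0]/2.75-.3,90+c[1]/2.75-.3],z)[0]-T[:3,3])@T[:3,:3]
q=[f(c,68) for c in ((335,97),(443,97),(443,335),(337,335))]; print("body z68 width,len",q[1][1]-q[0][1],q[2][1]-q[3][1],q[1][0]-q[2][0])
g=[f((489,92),66),f((484,335),66)]; b=[f((331,97),64),f((331,328),64)]
print("flare outer - block face y", g[0][1]-b[0][1], g[1][1]-b[1][1], "before", 31.7+19.4)
a=cv2.imread("pics/top0.png"); t=cv2.imread("pics/top5.png")
d=(cv2.absdiff(a,t).max(2)>60).astype(np.uint8); n,l,st,c=cv2.connectedComponentsWithStats(d)
print([(c[i].round().tolist(),int(st[i,4])) for i in range(1,n) if st[i,4]>8])
E
```

```text
body z68 width,len 37.54573787135281 39.99817123610271 88.48629680089368
flare outer - block face y 55.384340816910736 58.21574380155232 before 51.099999999999994
[([303.0, 212.0], 9336), ([258.0, 145.0], 19), ([152.0, 202.0], 541), ([326.0, 346.0], 4936), ([270.0, 325.0], 9), ([235.0, 379.0], 41)]
```

View pics/sc5.png

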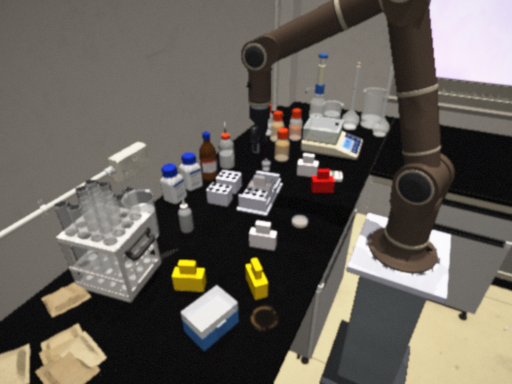

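The scene view shows the bottles, the other two spacers (262,235) and (307,163), and the look-alikes all upright and unmoved. The plate has travelled about 5 mm. Handing in.

```bash
python3 -c "
from rig import robot; print(robot.close_job())"
```

```text
the job is handed in; nothing more can be done
None
```

Spacer 40 fits the gap: it is down on the holder's floor, held between the tube block and the plate, which has moved back roughly 5 mm (measured 4–7 mm, against index lines at 2.5 and 7.5 mm; I didn't sight the pointer directly), with the other two spacers untouched and everything upright; handed in at about 10 s.

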